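# Go-gauge two post holders and sort them

### The job

Two post holders sit in the nests of the gauging board; take the yellow-handled plug gauge from its blue stand and try it in the bore of each, the one nearer the robot first, feeling it in gently until the handle's shoulder comes down on the holder or the pin is stopped inside, never forcing it. Leave the gauge standing, fully in, in the holder that it passes, with that holder still in its nest, and stand the holder that stopped it upright in the red reject tray.

Things in the scene. Friction and masses are not known exactly. Their poses are not given: they have to be found in the camera images.
- nest: Gauging board, fixed: aluminium plate on a black base, 135 x 58 mm, 14 mm high, with two round nests 34.5 mm wide, 10 mm deep (floor 4 mm above the table). Origin: centre of its underside; x along its long side, away from the robot (turned up to 0.15 rad), z up. Nests at x = -37.5 mm (nearer the robot) and +37.5 mm, a post holder standing in each.
- holder_1_mid (a point): Loose dark steel post holder: round collar, 32 mm diameter, 50 mm tall, 0.1 kg, in either nest (1.2 mm play; its top 54 mm above the table). Through bore 13.4 mm, 1 mm chamfer at the top; looks like the other, but in a faulty one the bore narrows to 10 mm from 20 mm below the top on, which stops the 12 mm pin. Point: centre, on the axis 25 mm below the top; z up the axis.
- holder_2_mid (a point): The other post holder, same outside; point and axes as for holder_1_mid.
- stand: Blue gauge stand, fixed: block 50 x 50 x 50 mm with an upright through hole 17 mm wide in the middle (1.5 mm chamfer). Origin: centre of its underside. The gauge stands in it pin down, the handle's shoulder resting on the block's top, 50 mm above the table.
- gauge_handle (a point): Loose plug gauge, 0.12 kg: a steel pin 12 mm in diameter and 46 mm long (tip chamfered by 1.5 mm) below a yellow round handle 24 mm in diameter and 44 mm tall. Point: centre of the handle on the axis, 22 mm above the shoulder and 22 mm below the handle's top; z along the axis, up. It starts upright in the stand.
- gauge_tip (a point): The end of the gauge's pin, on its axis, 46 mm below the shoulder (68 mm below gauge_handle).
- red_tray: Red open reject tray, fixed, 66 x 66 mm, 14 mm high, wall and floor 3 mm thick. Origin: centre of its underside, z up. It and the blue stand may have changed places. (A big white chamber box stands left of the board, a monitor behind, and a shelf hangs above: from the start, draw back towards the robot and swing past the chamber in front, fingertips about 0.27 m up.)
There are look-alikes about, which are no part of the job. What is shaped like the part that bears holder_1_mid but pink is not meant.

How it is judged (in metres and radians):
On the way, in this order (a step that is already met when the one before it is completed fails the run):
1. the gauge is tried in the nearer holder while that stands in its nest: the pin's tip goes at least 17 mm below the holder's top (((x of holder_1_mid in the frame of nest below -0.03 m and horizontal distance between holder_1_mid and nest below 0.045 m and height (world z) of holder_1_mid below 0.034 m and horizontal distance between gauge_tip and holder_1_mid below 0.004 m and z of gauge_tip in the frame of holder_1_mid below 0.008 m) or (x of holder_2_mid in the frame of nest below -0.03 m and horizontal distance between holder_2_mid and nest below 0.045 m and height (world z) of holder_2_mid below 0.034 m and horizontal distance between gauge_tip and holder_2_mid below 0.004 m and z of gauge_tip in the frame of holder_2_mid below 0.008 m))), for 0.04 s.
2. the gauge is then tried in the farther holder while that stands in its nest: the pin's tip goes at least 17 mm below the holder's top (((x of holder_1_mid in the frame of nest above 0.03 m and horizontal distance between holder_1_mid and nest below 0.045 m and height (world z) of holder_1_mid below 0.034 m and horizontal distance between gauge_tip and holder_1_mid below 0.004 m and z of gauge_tip in the frame of holder_1_mid below 0.008 m) or (x of holder_2_mid in the frame of nest above 0.03 m and horizontal distance between holder_2_mid and nest below 0.045 m and height (world z) of holder_2_mid below 0.034 m and horizontal distance between gauge_tip and holder_2_mid below 0.004 m and z of gauge_tip in the frame of holder_2_mid below 0.008 m))), for 0.04 s.
At the end, for the whole second after the job is handed in: One holder stands upright in its nest with the gauge's pin in its bore, at least 41 of its 46 mm deep; the other stands upright (within 0.1 rad) on the floor of the red tray; all is released and at rest (((horizontal distance between gauge_tip and holder_1_mid below 0.004 m and z of gauge_tip in the frame of holder_1_mid below -0.016 m and horizontal distance between holder_1_mid and nest below 0.045 m and height (world z) of holder_1_mid below 0.034 m and horizontal distance between holder_2_mid and red_tray below 0.022 m and height (world z) of holder_2_mid below 0.033 m and angle between each of holder_2_mid, holder_1_mid's own z axis and vertical below 0.1 rad) or (horizontal distance between gauge_tip and holder_2_mid below 0.004 m and z of gauge_tip in the frame of holder_2_mid below -0.016 m and horizontal distance between holder_2_mid and nest below 0.045 m and height (world z) of holder_2_mid below 0.034 m and horizontal distance between holder_1_mid and red_tray below 0.022 m and height (world z) of holder_1_mid below 0.033 m and angle between each of holder_1_mid, holder_2_mid's own z axis and vertical below 0.1 rad)) and linear speed of each of holder_1, holder_2, gauge below 0.02 m/s); the robot touches nothing.
It fails at once if the gauge is forced: it presses on a post holder with more than 35 N (contact force between gauge and holder_1 above 35 N or contact force between gauge and holder_2 above 35 N).
It fails at once if a post holder is tipped over (angle between any of holder_1_mid, holder_2_mid's own z axis and vertical above 0.6 rad).
It also fails if it takes over 69 s, if anything falls off the work surface, if the arm or the gripper's body presses on something with over 40 N, if the wrist force passes 120 N, or if a joint passes its speed limit or range.

### The arm

A 6-joint arm with a two-finger parallel gripper is mounted at the origin on a cart in front of the work surface, level with it; the furniture and walls round the work are solid. World frame = base frame: x ahead of the robot, y to its left, z up, the work surface at z = 0. Lengths are in m, angles in degrees, forces in N, time in s.
With the tool pointing down it reaches from about 0.3 to 0.775 m from the base axis. Payload 14.6 kg.
Tool frame: the origin (TCP) lies at the centre of the arm's flange, where the gripper is bolted on; the fingertips stand 173 mm ahead of it and the grasp point (between the pads) lies 155 mm ahead of it; z points along the fingers, y is the line along which they close (so a half turn about z gives the same grasp; the last joint's range is limited). The gripper opens to 85 mm and grips with 20 to 120 N. Pads are 22 mm wide; open, the fingers measure 114 mm over their backs; the gripper's body (76 mm by 85 mm) begins 54 mm behind the grasp point. The pads swing forward as they close: fully open they stand 13 mm farther back than shut.
Start: joints at [61.329, 17.183, 87.147, -0, 75.671, -3.816], TCP at [0.231, 0.499, 0.405] pointing down, gripper open.
Joint ranges: [-173.82, 173.82], [-45.26, 126.66], [13.44, 144.39], [-59.66, 239.66], [0, 175.72], [-146.38, 146.38]. Speed limits (degrees/s): [127.2, 127.2, 147.25, 180, 180, 180].

### API

Orientations are given as a 3x3 rotation matrix whose columns are the frame's x, y, z axes.
In Python, from cell import r gives the robot as it stands.
- The arm moves only by the tool apply_moves, never from a script. Its arguments are lists of equal length, an entry for each row: "claw": the finger opening in m, from 0 to 0.0854; "dp": the shift along the tool's x, y, z in m, a list of three; "twist": the turn about the tool's z in degrees. In form: {"claw": [claw, ...], "dp": [[x, y, z], ...], "twist": [twist, ...]}. A call has 1 to 12 rows; each row shifts and turns the commanded pose from where the row before left it, along the tool's axes as they then stand; what a row does not reach is not made up. A row lasts 1/12 s, in which the tool goes at most 41.7 mm and 7.16 degrees, less where a joint would pass 70% of its speed; a pose out of reach is approached as far as the arm can. A call is refused whole if a number of a shift passes 0.0417 or a number of a turn 7.16, either way. A call with a gripper value outside its range is refused whole. The fingers move at their own pace and stop on an object; "force" is the grip in N (left out, the last holds). Time passes only in rows, so rows that do not move let the fingers close. It gives the time, the measured TCP pose, the force, the opening and the grip force at its end, in the units of the state.
- r.read_state(): the state, without advancing time (a new reading comes with each control period).
- r.camera(name): name is "side" or "top"; returns (picture, depth): 420x560x3 uint8, red, green, blue; 420x560 float32, m along the optical axis (not along the pixel's ray), 0 where there is no reading.
- r.camera_params(name): a dict with "mtx" (3x3 intrinsics, pixels), "k1" (the pictures are not rectified: a ray, as slopes to the right and down, at radius r is drawn at 1 + k1 r^2 times it, then the intrinsics apply), "eye" and "orientation" of the camera in the world. Camera axes: x right, y down, z forward; pixel columns grow to the right and rows downward; lengths in m; the calibration is good to about 2 mm. A picture is of the moment at which its call begins. camera_params takes no time and is no camera call.
- r.close_job(): hands the job in; it is judged then, once.
Trained networks look in the newest picture that a camera, given by its name, has taken for a name from the list of things; names that differ only in an ending like _2 or _b are one class to them, and where a whole thing is asked for, a point or a joint stands for the part that bears it (a point fixed in the world has none). Each returns a list of dicts, best first, with "p" (0 to 1); they miss things now and then, are a little off and sometimes report something else, mostly with a low value. They report only what shows in the picture. A call takes as long as a camera call. They do not tell look-alikes from the thing itself.
- r.trace(name, camera): "region" (420x560 bool, what is visible of it) and "position" ([column, row] in pixels, amid what is visible of it).
The state is a dict: "time": time; "joint_pos": joint angles; "qvel": joint speeds; "tau": joint torques, N m; "eef_pos": TCP position; "eef_rot": TCP orientation; "ft_force": force on the tool from outside, world axes, zero at the start; "torque": the same for the moment, N m; "gripper_width": finger opening in m; "grip_force": force on a finger pad.
Only numpy, scipy, OpenCV 4.12 (cv2) and the standard library are available. Lean on these libraries where they do the work, as an engineer would, in place of code of your own. Each camera call takes 0.05 s, during which the arm holds its last target. There are 200 camera calls.

## Working session

There is one attempt and no reset: what is moved stays moved. The work goes in short steps, Python scripts to look and compute and a tool call to move; the robot and the scene stay as the last step left them, time stands still between calls to the robot, and variables do not carry over. Pictures are saved under pics/ and viewed, at most 10 in all, crops included, and the job is handed in when it is done.

Besides the shell and the picture viewer there is one more tool, called after "Request:" as name([rows], argument=value, ...), one row to a line, values as JSON. apply_moves: Moves the arm, as the interface text tells. Its arguments: {"type":"object","properties":{"claw":{"type":"array"},"dp":{"type":"array"},"twist":{"type":"array"},"force":{"type":"number"}},"required":["claw","dp","twist"]}

```bash
mkdir -p pics; cat > h.py <<'E'
import numpy as np, cv2
from cell import r
def shot(cam,fn=None):
    im,d=r.camera(cam)
    if fn: cv2.imwrite('pics/'+fn,im[:,:,::-1])
    return im,d
def world(cam,d):
    p=r.camera_params(cam); K=np.array(p['mtx']); k=p['k1']
    h,w=d.shape; u,v=np.meshgrid(np.arange(w),np.arange(h))
    xd=(u-K[0,2])/K[0,0]; yd=(v-K[1,2])/K[1,1]
    x,y=xd.copy(),yd.copy()
    for _ in range(10):
        s=1+k*(x*x+y*y); x=xd/s;y=yd/s
    P=np.stack([x*d,y*d,d],-1)
    W=P@np.array(p['orientation']).T+np.array(p['eye'])
    W[d==0]=np.nan
    return W
E
python3 - <<'E'
from h import *
import pickle
o={}
for c in('top','side'):
    im,d=shot(c,c+'0.png'); W=world(c,d); np.savez('/tmp/%s0.npz'%c,im=im,W=W)
    p=r.camera_params(c); print(c,p['eye'],p['mtx'],p['k1'],np.round(p['orientation'],3))
s=r.read_state();print(s['time'],s['eef_pos'],s['eef_rot'],s['gripper_width'],s['ft_force'])
E
```

```text
top [ 0.4905535  -0.26851678  0.91996983] [[453.88697517   0.         290.0219355 ]
 [  0.         453.88697517 211.46905226]
 [  0.           0.           1.        ]] -0.023018377698824477 [[ 0.027 -0.998  0.065]
 [-1.    -0.027 -0.009]
 [ 0.011 -0.065 -0.998]]
side [ 0.92527877 -0.817641    0.6155632 ] [[519.90561755   0.         281.21327344]
 [  0.         519.90561755 204.8361773 ]
 [  0.           0.           1.        ]] -0.1549419444401724 [[ 0.813  0.367 -0.452]
 [ 0.582 -0.495  0.645]
 [ 0.012 -0.787 -0.616]]
0.1 [0.23115142 0.49903349 0.40417783] [[-9.07386963e-01  4.20295895e-01 -5.09891124e-04]
 [ 4.20296197e-01  9.07386515e-01 -9.05634076e-04]
 [ 8.20340447e-05 -1.03606585e-03 -9.99999460e-01]] 0.08538321465872956 [ 0.24435028 -0.26759415  0.55879201]
```

View pics/top0.png

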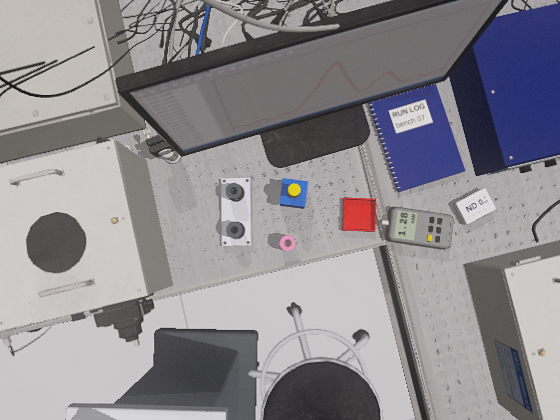

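View pics/side0.png

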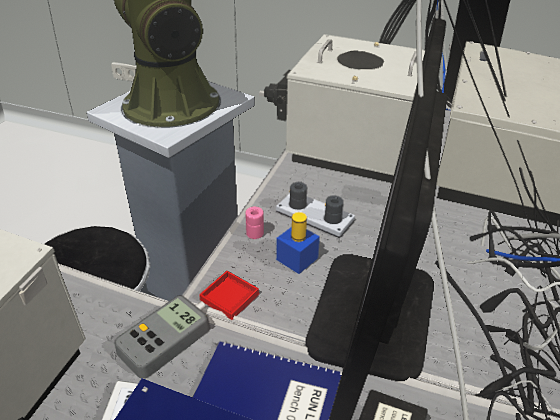

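Top view: nearer holder at (235,230), farther at (234,190), and the gauge in its blue stand at (294,190). The tray is at (358,214). The look-alike is the pink collar at (288,243), which I ignore. The side view agrees: holders at (298,195) and (334,209), gauge at (299,226), pink at (255,222).

```bash
python3 - <<'E'
from h import *
for c in('top','side'):
    z=np.load('/tmp/%s0.npz'%c); im=z['im'].astype(int);W=z['W']
    hsv=cv2.cvtColor(z['im'],cv2.COLOR_RGB2HSV).astype(int)
    near=(W[...,0]>.25)&(W[...,0]<.75)&(abs(W[...,1])<.4)
    def rep(n,m):
        if m.sum()<5: print(c,n,'none');return
        P=W[m]; 
        rc=cv2.minAreaRect((P[:,:2]*1000).astype(np.float32))
        print(c,n,m.sum(),'med',np.round(np.median(P,0),4),'rect',np.round(rc[0],1),np.round(rc[1],1),round(rc[2],1),'mid',np.round((P.min(0)+P.max(0))/2,4))
    Z=W[...,2]
    H,S,V=hsv[...,0],hsv[...,1],hsv[...,2]
    yel=near&(H>20)&(H<35)&(S>150)&(V>100); rep('yellow top',yel&(Z>.085)&(Z<.1))
    blue=near&(H>100)&(H<125)&(S>130); rep('blue top',blue&(Z>.045)&(Z<.056))
    red=near&((H<6)|(H>174))&(S>180); rep('red rim',red&(Z>.009)&(Z<.02)); rep('red all',red)
    dark=near&(V<110)&(S<90)&(Z>.048)&(Z<.06)&(W[...,0]<.6)
    n,l,st,ce=cv2.connectedComponentsWithStats(dark.astype(np.uint8))
    for i in range(1,n):
        if st[i,4]>30:
            rep('dark%d'%i,l==i)
            x,y,r_=0,0,0
            (cx,cy),R=cv2.minEnclosingCircle((W[l==i][:,:2]*1000).astype(np.float32)); print(cx,cy,R,ce[i])
    pl=near&(Z>.009)&(Z<.018)&(S<40)&(V>120)
    n,l,st,ce=cv2.connectedComponentsWithStats(pl.astype(np.uint8))
    i=1+np.argmax(st[1:,4]); rep('plate',l==i)
    print('table z',np.nanmedian(Z[near&(Z<.01)&(Z>-.01)]))
z=np.load('/tmp/top0.npz');W=z['W'];im=z['im']
b=(W[...,2]>.1)&(W[...,0]>.2)&(W[...,0]<.9)&(abs(W[...,1])<.45)
# obstacle map: min x of tall things per y
for y in np.arange(-.45,.45,.05):
    m=b&(abs(W[...,1]-y)<.025)
    if m.any():
        P=W[m]; i=np.argmin(P[:,0]); print('y',round(y,2),'nearest tall',np.round(P[i],3))
crop=im[170:260,200:390]; cv2.imwrite('pics/crop.png',cv2.resize(crop,None,fx=4,fy=4,interpolation=cv2.INTER_CUBIC)[:,:,::-1])
E
```

```text
top yellow top 120 med [ 0.5855 -0.2824  0.0945] rect [ 584.8 -281.6] [20.5 20.3] 0.4 mid [ 0.5848 -0.2817  0.0944]
top blue top 465 med [ 0.58   -0.2818  0.0507] rect [ 584.7 -282.4] [48.4 49.8] 83.9 mid [ 0.5851 -0.2824  0.0507]
top red rim 66 med [ 0.5465 -0.3854  0.014 ] rect [ 548.8 -390.8] [62.3 16.5] 1.4 mid [ 0.5487 -0.3914  0.0144]
top red all 231 med [ 0.5476 -0.3921  0.0044] rect [ 548.7 -391.5] [16.8 62.6] 89.9 mid [ 0.5487 -0.3915  0.0092]
top dark1 95 med [ 0.5852 -0.1675  0.0541] rect [ 583.5 -168.5] [28.8 29.2] 62.0 mid [ 0.5843 -0.1682  0.053 ]
584.19921875 -168.2424774169922 15.396291732788086 [234.27368421 190.24210526]
top dark7 70 med [ 0.5079 -0.1756  0.0534] rect [ 508.  -175.7] [23.3 26. ] 27.9 mid [ 0.5089 -0.1739  0.0532]
508.86566162109375 -173.89187622070312 14.826327323913574 [236.25714286 230.51428571]
top plate 1418 med [ 0.5453 -0.1715  0.0146] rect [ 547.3 -169.9] [135.   58.1] 2.3 mid [ 0.5471 -0.1701  0.0135]
table z 0.0008127980832258186
side yellow top 160 med [ 0.5867 -0.2861  0.0961] rect [ 585.1 -283.8] [21.3 20.5] 13.7 mid [ 0.5854 -0.2839  0.
[... 822 characters left out ...]
2.5] 2.2 mid [ 0.5461 -0.1681  0.0135]
table z 0.003340401410088789
y -0.45 nearest tall [ 0.77  -0.427  0.104]
y -0.4 nearest tall [ 0.754 -0.377  0.104]
y -0.35 nearest tall [ 0.737 -0.326  0.103]
y -0.3 nearest tall [ 0.72  -0.277  0.105]
y -0.25 nearest tall [ 0.692 -0.225  0.516]
y -0.2 nearest tall [ 0.679 -0.197  0.574]
y -0.15 nearest tall [ 0.672 -0.127  0.105]
y -0.1 nearest tall [ 0.656 -0.077  0.104]
y -0.05 nearest tall [ 0.329 -0.026  0.129]
y -0.0 nearest tall [ 0.304 -0.016  0.123]
y 0.05 nearest tall [0.342 0.026 0.157]
y 0.1 nearest tall [0.352 0.121 0.203]
y 0.15 nearest tall [0.338 0.172 0.197]
y 0.2 nearest tall [0.365 0.176 0.201]
y 0.25 nearest tall [0.641 0.254 0.106]
```

View pics/crop.png

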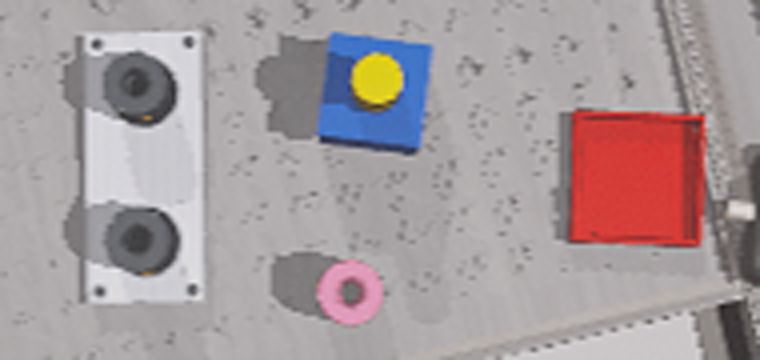

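The crop confirms the choice: two dark collars in the board, the yellow handle in the blue block, the red tray, and the pink collar as the only look-alike. Before moving I check the chamber height, the tray centre and the state of the way.

```bash
python3 - <<'E'
from h import *
z=np.load('/tmp/top0.npz');W=z['W'];im=z['im']
m=(W[...,2]>.1)&(W[...,0]>-.1)&(W[...,0]<.7)&(W[...,1]>-.06)&(W[...,1]<.45)
for y in np.arange(-.05,.45,.05):
    k=m&(abs(W[...,1]-y)<.025); P=W[k]
    if len(P): print(round(y,2),'xmin',P[:,0].min().round(3),'zmax',P[:,2].max().round(3), 'xmin z>.18',P[P[:,2]>.18][:,0].min() if (P[:,2]>.18).any() else None)
for c in('top','side'):
    z=np.load('/tmp/%s0.npz'%c);W=z['W'];hsv=cv2.cvtColor(z['im'],cv2.COLOR_RGB2HSV).astype(int)
    red=((hsv[...,0]<6)|(hsv[...,0]>174))&(hsv[...,1]>180)&(W[...,0]>.4)&(W[...,0]<.7)&(W[...,1]<-.3)&(W[...,1]>-.5)
    print(c,cv2.minAreaRect((W[red][:,:2]*1000).astype(np.float32)), W[red][:,2].max())
E
```

```text
-0.05 xmin 0.329 zmax 0.561 xmin z>.18 0.3919829095336151
0.0 xmin 0.304 zmax 0.467 xmin z>.18 0.37888686285842865
0.05 xmin 0.342 zmax 0.399 xmin z>.18 0.3649070622399101
0.1 xmin 0.352 zmax 0.39 xmin z>.18 0.3518056491085512
0.15 xmin 0.338 zmax 0.234 xmin z>.18 0.3381978017107917
0.2 xmin 0.365 zmax 0.208 xmin z>.18 0.3652714101417382
0.25 xmin 0.641 zmax 0.15 xmin z>.18 None
top ((548.525390625, -415.5213928222656), (64.2812728881836, 64.68701171875), 89.04901885986328) 0.0188327121768167
side ((547.174560546875, -416.09185791015625), (67.10591125488281, 67.1405258178711), 89.56736755371094) 0.01917884724100616
```

Request:
apply_moves([
  [0,-0.03,-0.01],
  [0,-0.041,-0.01],
  [0,-0.041,-0.01],
  [0,-0.041,-0.008],
  [0,-0.041,0],
  [0,0,0],
], claw=[0.085,0.085,0.085,0.085,0.085,0.085], twist=[0,0,0,0,0,0])

```text
time: 0.6
eef_pos: [0.1477, 0.3196, 0.4428]
eef_rot: [[-0.907, 0.42, 0.001], [0.42, 0.907, 0.001], [-0.0, 0.001, -1.0]]
ft_force: [0.7, -0.5, 0.2]
gripper_width: 0.0852
grip_force: 0.0
```

Request:
apply_moves([
  [0,0,0],
  [0,0,0],
  [0,0,0],
  [0,0,0],
  [-0.028,-0.0225,0],
  [-0.028,-0.0225,0],
  [-0.028,-0.0225,0],
  [-0.028,-0.0225,0],
  [-0.0175,-0.0375,0],
  [-0.0175,-0.0375,0],
  [-0.0175,-0.0375,0],
  [-0.0175,-0.0375,0],
], claw=[0.085,0.085,0.085,0.085,0.085,0.085,0.085,0.085,0.085,0.085,0.085,0.085], twist=[-6.2,-6.2,-6.2,-6.25,0,0,0,0,0,0,0,0])

```text
time: 1.6
eef_pos: [0.3322, 0.082, 0.4424]
eef_rot: [[-1.0, -0.0, 0.0], [-0.0, 1.0, 0.0], [-0.0, 0.0, -1.0]]
ft_force: [1.7, 1.3, 0.2]
gripper_width: 0.0856
grip_force: 0.0
```

Request:
apply_moves([
  [0,-0.041,0],
  [0,-0.041,0],
  [0,-0.041,0],
  [0,-0.041,0],
  [0,-0.041,0],
  [-0.0364,-0.0225,0],
  [-0.0364,-0.0225,0],
  [-0.0364,-0.0225,0],
  [-0.0364,-0.0225,0],
  [-0.0364,-0.0225,0],
  [-0.0364,-0.0225,0],
  [-0.0364,-0.0225,0],
], claw=[0.085,0.085,0.085,0.085,0.085,0.085,0.085,0.085,0.085,0.085,0.085,0.085], twist=[0,0,0,0,0,0,0,0,0,0,0,0])

```text
time: 2.6
eef_pos: [0.5817, -0.2754, 0.4415]
eef_rot: [[-1.0, 0.0, -0.001], [0.0, 1.0, 0.0], [0.001, 0.0, -1.0]]
ft_force: [1.2, 0.2, 1.2]
gripper_width: 0.0849
grip_force: 0.0
```

Request:
apply_moves([
  [0,0,0.035],
  [0,0,0.035],
  [0,0,0.035],
  [0,0,0.035],
  [0,0,0.03],
  [0,0,0.02],
  [0,0,0],
  [0,0,0],
], claw=[0.085,0.085,0.085,0.085,0.085,0.085,0.085,0.085], twist=[0,0,0,0,0,0,0,0])

```text
time: 3.27
eef_pos: [0.5802, -0.2743, 0.2519]
eef_rot: [[-1.0, 0.0, -0.002], [0.0, 1.0, 0.001], [0.002, 0.001, -1.0]]
ft_force: [-0.3, -0.0, 0.2]
gripper_width: 0.0851
grip_force: 0.0
```

Request:
apply_moves([
  [-0.005,-0.008,0],
  [0,0,0.021],
  [0,0,0],
  [0,0,0],
  [0,0,0],
  [0,0,0],
  [0,0,0],
  [0,0,0],
  [0,0,0],
  [0,0,0],
  [0,0,0],
  [0,0,0],
], claw=[0.085,0.085,0.085,0.015,0.015,0.015,0.015,0.015,0.015,0.015,0.015,0.015], twist=[0,0,0,0,0,0,0,0,0,0,0,0], force=25)

```text
time: 4.27
eef_pos: [0.5853, -0.2824, 0.2322]
eef_rot: [[-1.0, 0.0, 0.001], [0.0, 1.0, -0.001], [-0.001, -0.001, -1.0]]
ft_force: [-3.2, 0.1, 6.1]
gripper_width: 0.0217
grip_force: 25.1
```

Request:
apply_moves([
  [0,0,-0.008],
  [0,0,-0.015],
  [0,0,-0.02],
  [0,0,-0.02],
  [0,0,-0.012],
  [0,0,0],
  [0,0,0],
], claw=[0.015,0.015,0.015,0.015,0.015,0.015,0.015], twist=[0,0,0,0,0,0,0])

```text
time: 4.85
eef_pos: [0.5851, -0.2823, 0.3064]
eef_rot: [[-1.0, 0.0, 0.0], [0.0, 1.0, -0.0], [-0.0, -0.0, -1.0]]
ft_force: [-0.0, 0.4, -1.7]
gripper_width: 0.0221
grip_force: 24.6
```

```bash
python3 - <<'E'
from h import *
s=r.read_state();print(s['time'],s['eef_pos'],s['gripper_width'],s['grip_force'],s['ft_force'],s['torque'])
im,d=shot('side');W=world('side',d);np.savez('/tmp/s1.npz',im=im,W=W)
hsv=cv2.cvtColor(im,cv2.COLOR_RGB2HSV).astype(int)
y=(hsv[...,0]>20)&(hsv[...,0]<35)&(hsv[...,1]>150)&(W[...,2]>.06)&(W[...,2]<.25)
P=W[y];print(y.sum(),np.argwhere(y).mean(0),P.min(0),P.max(0))
cv2.imwrite('pics/s1.png',cv2.resize(im[90:290,200:400],None,fx=3,fy=3,interpolation=cv2.INTER_CUBIC)[:,:,::-1])
E
```

```text
4.85 [ 0.58507962 -0.28228575  0.30637177] 0.022069285923578152 24.620188772678375 [-0.02783656  0.41913189 -1.68773469] [-0.00255639  0.07927401 -0.00029258]
149 [185.83221477 301.93959732] [ 0.03578708 -0.29593857  0.09814062] [0.59697916 0.15038135 0.18716151]
```

View pics/s1.png

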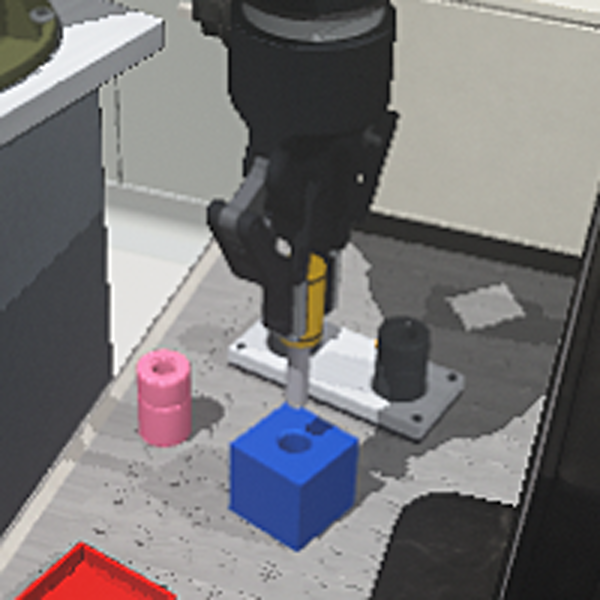

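Gauge is held (crop 315,300), pin roughly upright, hole of the stand free. I measure pin, holders and their offsets in the same camera.

```bash
cat >> h.py <<'E'
def cyl(W,cx,cy,R,zlo,zhi,cam='side',verbose=True,n=3):
    """fit axis xy of vertical cylinder radius R from points near (cx,cy), per z bin"""
    from scipy.optimize import least_squares
    out=[]
    for a,b in zip(np.linspace(zlo,zhi,n+1)[:-1],np.linspace(zlo,zhi,n+1)[1:]):
        m=(W[...,2]>a)&(W[...,2]<b)&(np.hypot(W[...,0]-cx,W[...,1]-cy)<R+.008)
        P=W[m][:,:2]
        if len(P)<8: out.append(None);continue
        s=least_squares(lambda q:np.hypot(P[:,0]-q[0],P[:,1]-q[1])-R,[cx,cy],loss='soft_l1',f_scale=.001)
        out.append(np.round(np.r_[(a+b)/2,s.x,len(P),np.abs(s.fun).mean()],4))
    if verbose: 
        for o in out: print('   ',o)
    return out
E
python3 - <<'E'
from h import *
z0=np.load('/tmp/side0.npz')['W'];z1=np.load('/tmp/s1.npz')['W']
print('pin');cyl(z1,.585,-.282,.006,.082,.120)
print('handle lifted');cyl(z1,.585,-.282,.012,.124,.168)
print('handle start');cyl(z0,.585,-.282,.012,.055,.09)
for c,(W) in (('s0',z0),('s1',z1)):
    print(c,'near');cyl(W,.5095,-.1715,.016,.018,.05)
    print(c,'far');cyl(W,.5845,-.168,.016,.018,.05)
t=np.load('/tmp/top0.npz')['W']
for n,(a,b,z,R) in dict(near=(.5095,-.1715,.054,.016),far=(.5845,-.168,.054,.016),handle=(.585,-.282,.094,.012)).items():
    for nm,W in(('top',t),('side',z0)):
        m=(abs(W[...,2]-z)<.005)&(np.hypot(W[...,0]-a,W[...,1]-b)<R+.006)
        P=(W[m][:,:2]*1000).astype(np.float32);print(n,nm,cv2.minEnclosingCircle(P),P.mean(0),m.sum())
E
```

```text
pin
    [ 8.830e-02  5.835e-01 -2.813e-01  4.000e+01  6.000e-04]
    [ 1.010e-01  5.837e-01 -2.811e-01  4.400e+01  7.000e-04]
    [ 1.137e-01  5.838e-01 -2.813e-01  5.100e+01  5.000e-04]
handle lifted
    [ 1.313e-01  5.833e-01 -2.824e-01  6.000e+01  1.900e-03]
    [ 1.460e-01  5.854e-01 -2.831e-01  1.110e+02  3.700e-03]
    [ 1.607e-01  5.852e-01 -2.839e-01  1.200e+02  3.600e-03]
handle start
    [ 6.080e-02  5.840e-01 -2.808e-01  7.800e+01  8.000e-04]
    [ 7.250e-02  5.838e-01 -2.808e-01  8.400e+01  7.000e-04]
    [ 8.420e-02  5.836e-01 -2.806e-01  8.200e+01  7.000e-04]
s0 near
    [ 2.330e-02  5.086e-01 -1.694e-01  1.110e+02  2.400e-03]
    [ 3.400e-02  5.078e-01 -1.685e-01  7.900e+01  1.000e-03]
    [ 4.470e-02  5.080e-01 -1.689e-01  8.100e+01  1.300e-03]
s0 far
    [ 2.330e-02  5.834e-01 -1.655e-01  1.110e+02  2.300e-03]
    [ 3.400e-02  5.832e-01 -1.651e-01  8.000e+01  9.000e-04]
    [ 4.470e-02  5.828e-01 -1.651e-01  9.200e+01  1.500e-03]
s1 near
    [ 2.330e-02  5.082e-01 -1.692e-01  5.300e+01  2.700e-03]
    None
    None
s1 far
    [ 2.330e-02  5.835e-01 -1.653e-01  1.040e+02  2.100e-03]
    [ 3.400e-02  5.828e-01 -1.647e-01  8.700e+01  8.000e-04]
    [ 4.470e-02  5.831e-01 -1.652e-01  8.800e+01  1.600e-03]
near top ((509.78778076171875, -171.76193237304688), 15.626659393310547) [ 509.73853 -171.9587 ] 179
near side ((509.28912353515625, -170.3924560546875), 16.131887435913086) [ 510.04224 -172.56696] 183
far top ((584.4405517578125, -167.924072265625), 15.689949035644531) [ 584.32733 -167.47014] 174
far side ((583.5715942382812, -166.70823669433594), 16.384416580200195) [ 584.89923 -168.44893] 199
handle top ((585.33349609375, -283.2878723144531), 12.068452835083008) [ 585.3487  -282.95856] 137
handle side ((584.1686401367188, -282.0492858886719), 13.016729354858398) [ 585.78174 -284.23755] 168
```

Request:
apply_moves([
  [0.01,0.015,0],
  [0.017,0.025,0],
  [0.017,0.025,0],
  [0.017,0.025,0],
  [0.0147,0.0221,0],
  [0,0,0],
  [0,0,0],
  [0,0,0],
], claw=[0.015,0.015,0.015,0.015,0.015,0.015,0.015,0.015], twist=[0,0,0,0,0,0,0,0])

```text
time: 5.57
eef_pos: [0.5097, -0.1705, 0.3058]
eef_rot: [[-1.0, 0.0, -0.001], [0.0, 1.0, 0.0], [0.001, 0.0, -1.0]]
ft_force: [0.0, -0.5, -1.3]
gripper_width: 0.0221
grip_force: 24.8
```

```bash
python3 - <<'E'
from h import *
s=r.read_state();print(s['time'],s['eef_pos'],s['gripper_width'],s['ft_force'])
im,d=shot('side');W=world('side',d)
x,y=s['eef_pos'][:2]
print('pin');cyl(W,x-.0014,y+.0011,.006,.084,.120)
print('near');cyl(W,.508,-.169,.016,.022,.05)
print('far');cyl(W,.583,-.165,.016,.022,.05)
m=(np.hypot(W[...,0]-x,W[...,1]-y)<.009)&(W[...,2]>.06);print('tip z',np.sort(W[m][:,2])[:6])
E
```

```text
5.5667 [ 0.50968058 -0.17050591  0.30580034] 0.022090813559965543 [ 8.28588687e-04 -5.23682477e-01 -1.29468038e+00]
pin
    [ 9.000e-02  5.079e-01 -1.692e-01  3.700e+01  8.000e-04]
    [ 1.020e-01  5.080e-01 -1.695e-01  3.800e+01  7.000e-04]
    [ 1.140e-01  5.080e-01 -1.692e-01  4.100e+01  8.000e-04]
near
    [ 2.670e-02  5.076e-01 -1.687e-01  7.000e+01  9.000e-04]
    [ 3.600e-02  5.079e-01 -1.685e-01  6.700e+01  8.000e-04]
    [ 4.530e-02  5.081e-01 -1.690e-01  7.200e+01  1.600e-03]
far
    [ 2.670e-02  5.829e-01 -1.649e-01  7.200e+01  7.000e-04]
    [ 3.600e-02  5.830e-01 -1.644e-01  7.400e+01  9.000e-04]
    [ 4.530e-02  5.829e-01 -1.653e-01  8.200e+01  1.700e-03]
tip z [0.08233171 0.08260502 0.0826698  0.08323726 0.08332007 0.08334383]
```

Request:
apply_moves([
  [0,0.0004,0.009],
  [0,0,0.009],
  [0,0,0.0015],
  [0,0,0.0015],
  [0,0,0.0015],
  [0,0,0.0015],
  [0,0,0.0015],
  [0,0,0.0015],
  [0,0,0.0015],
  [0,0,0],
], claw=[0.015,0.015,0.015,0.015,0.015,0.015,0.015,0.015,0.015,0.015], twist=[0,0,0,0,0,0,0,0,0,0])

```text
time: 6.45
eef_pos: [0.5094, -0.1698, 0.2777]
eef_rot: [[-1.0, 0.0, -0.0], [0.0, 1.0, 0.0], [0.0, 0.0, -1.0]]
ft_force: [0.0, -0.6, -2.7]
gripper_width: 0.022
grip_force: 24.8
```

Request:
apply_moves([
  [0,0,0.002],
  [0,0,0.002],
  [0,0,0.002],
  [0,0,0.002],
  [0,0,0.002],
  [0,0,0.002],
  [0,0,0.002],
  [0,0,0],
], claw=[0.015,0.015,0.015,0.015,0.015,0.015,0.015,0.015], twist=[0,0,0,0,0,0,0,0])

```text
time: 7.12
eef_pos: [0.5094, -0.1698, 0.2634]
eef_rot: [[-1.0, 0.0, -0.001], [0.0, 1.0, 0.0], [0.001, 0.0, -1.0]]
ft_force: [0.7, 0.6, -2.0]
gripper_width: 0.0221
grip_force: 24.8
```

Tip is about 18 mm in and there is no contact force yet. I feel further in 1 mm steps.

Request:
apply_moves([
  [0,0,0.001],
  [0,0,0.001],
  [0,0,0.001],
  [0,0,0],
  [0,0,0],
], claw=[0.015,0.015,0.015,0.015,0.015], twist=[0,0,0,0,0])

```text
time: 7.53
eef_pos: [0.5095, -0.1698, 0.2609]
eef_rot: [[-1.0, 0.0, -0.0], [0.0, 1.0, 0.0], [0.0, 0.0, -1.0]]
ft_force: [0.6, -0.3, -1.1]
gripper_width: 0.0221
grip_force: 24.8
```

Request:
apply_moves([
  [0,0,0.001],
  [0,0,0.001],
  [0,0,0.001],
  [0,0,0],
  [0,0,0],
], claw=[0.015,0.015,0.015,0.015,0.015], twist=[0,0,0,0,0])

```text
time: 7.95
eef_pos: [0.5094, -0.1698, 0.2578]
eef_rot: [[-1.0, 0.0, -0.0], [0.0, 1.0, 0.0], [0.0, 0.0, -1.0]]
ft_force: [0.4, -0.1, -0.4]
gripper_width: 0.0222
grip_force: 24.8
```

Request:
apply_moves([
  [0,0,0.001],
  [0,0,0.001],
  [0,0,0.001],
  [0,0,0.001],
  [0,0,0.001],
  [0,0,0],
  [0,0,0],
], claw=[0.015,0.015,0.015,0.015,0.015,0.015,0.015], twist=[0,0,0,0,0,0,0])

```text
time: 8.53
eef_pos: [0.5095, -0.1698, 0.2528]
eef_rot: [[-1.0, 0.0, -0.0], [0.0, 1.0, 0.0], [0.0, 0.0, -1.0]]
ft_force: [0.2, 0.1, -0.4]
gripper_width: 0.0224
grip_force: 24.8
```

Request:
apply_moves([
  [0,0,0.002],
  [0,0,0.002],
  [0,0,0.002],
  [0,0,0.002],
  [0,0,0.002],
  [0,0,0.002],
  [0,0,0.002],
  [0,0,0],
], claw=[0.015,0.015,0.015,0.015,0.015,0.015,0.015,0.015], twist=[0,0,0,0,0,0,0,0])

```text
time: 9.2
eef_pos: [0.5094, -0.1698, 0.2384]
eef_rot: [[-1.0, 0.0, -0.001], [0.0, 1.0, 0.0], [0.001, 0.0, -1.0]]
ft_force: [0.0, 0.1, -0.8]
gripper_width: 0.0223
grip_force: 24.8
```

Request:
apply_moves([
  [0,0,0.001],
  [0,0,0.001],
  [0,0,0],
  [0,0,0],
], claw=[0.015,0.015,0.015,0.015], twist=[0,0,0,0])

```text
time: 9.53
eef_pos: [0.5095, -0.1698, 0.2369]
eef_rot: [[-1.0, 0.0, 0.0], [0.0, 1.0, -0.0], [-0.0, -0.0, -1.0]]
ft_force: [-0.1, -0.6, -1.0]
gripper_width: 0.0222
grip_force: 24.8
```

Request:
apply_moves([
  [0,0,0.0006],
  [0,0,0.0006],
  [0,0,0],
], claw=[0.015,0.015,0.015], twist=[0,0,0])

```text
time: 9.78
eef_pos: [0.5096, -0.1699, 0.2362]
eef_rot: [[-1.0, -0.0, 0.001], [-0.0, 1.0, -0.0], [-0.001, -0.0, -1.0]]
ft_force: [-0.7, 0.5, 3.7]
gripper_width: 0.0222
grip_force: 25.3
```

```bash
python3 - <<'E'
from h import *
s=r.read_state();print(s['time'],s['eef_pos'],s['ft_force'])
im,d=shot('side');W=world('side',d)
cv2.imwrite('pics/s2.png',cv2.resize(im[100:250,240:400],None,fx=4,fy=4,interpolation=cv2.INTER_CUBIC)[:,:,::-1])
print('near');cyl(W,.508,-.169,.016,.022,.05)
E
```

```text
9.7833 [ 0.50961919 -0.16987015  0.236178  ] [-0.72477673  0.47164251  3.67434728]
near
    [ 2.670e-02  5.079e-01 -1.686e-01  6.900e+01  8.000e-04]
    [ 3.600e-02  5.077e-01 -1.687e-01  6.500e+01  9.000e-04]
    [ 4.530e-02  5.082e-01 -1.689e-01  7.100e+01  8.000e-04]
```

View pics/s2.png

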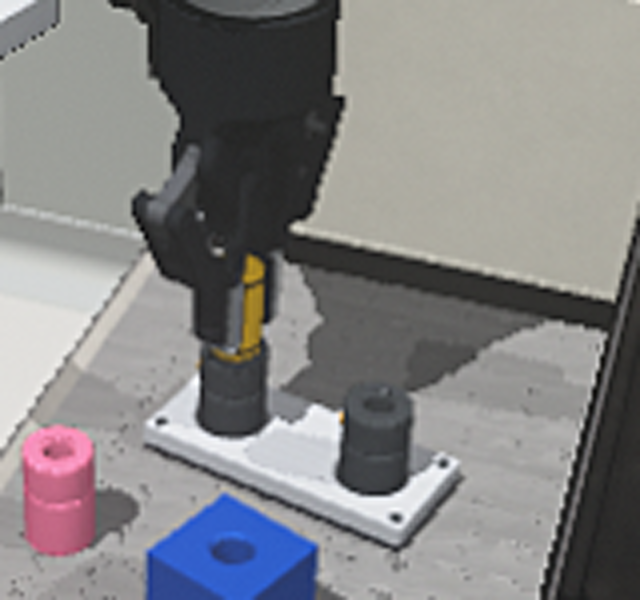

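The shoulder is seated on the near holder (crop 237,350), with a contact step of about 5 N at the expected height. The near one passes, so I try the far one.

Request:
apply_moves([
  [0,0,-0.004],
  [0,0,-0.008],
  [0,0,-0.014],
  [0,0,-0.018],
  [0,0,-0.016],
  [0,0,-0.008],
  [-0.015,0.0008,0],
  [-0.025,0.001,0],
  [-0.025,0.001,0],
  [-0.01,0.0005,0],
  [0,0,0],
  [0,0,0],
], claw=[0.015,0.015,0.015,0.015,0.015,0.015,0.015,0.015,0.015,0.015,0.015,0.015], twist=[0,0,0,0,0,0,0,0,0,0,0,0])

```text
time: 10.83
eef_pos: [0.5843, -0.1664, 0.3032]
eef_rot: [[-1.0, -0.0, -0.001], [-0.0, 1.0, 0.0], [0.001, 0.0, -1.0]]
ft_force: [-0.4, -0.3, -2.0]
gripper_width: 0.0221
grip_force: 24.8
```

```bash
python3 - <<'E'
from h import *
s=r.read_state();print(s['time'],s['eef_pos'],s['gripper_width'],s['ft_force'])
im,d=shot('side');W=world('side',d)
x,y=s['eef_pos'][:2]
print('pin');cyl(W,x-.0014,y+.0011,.006,.084,.120)
print('near');cyl(W,.508,-.169,.016,.022,.05)
print('far');cyl(W,.583,-.165,.016,.022,.05)
E
```

```text
10.8333 [ 0.58430453 -0.16641095  0.30320009] 0.02205561455337848 [-0.42591368 -0.28493748 -1.96628776]
pin
    [ 9.000e-02  5.828e-01 -1.655e-01  3.600e+01  1.000e-03]
    [ 1.020e-01  5.821e-01 -1.652e-01  4.300e+01  7.000e-04]
    [ 1.140e-01  5.826e-01 -1.650e-01  3.700e+01  9.000e-04]
near
    [ 2.670e-02  5.082e-01 -1.686e-01  6.900e+01  9.000e-04]
    [ 3.600e-02  5.077e-01 -1.685e-01  6.600e+01  8.000e-04]
    [ 4.530e-02  5.081e-01 -1.687e-01  7.600e+01  1.600e-03]
far
    [ 2.670e-02  5.833e-01 -1.650e-01  7.100e+01  8.000e-04]
    [ 3.600e-02  5.830e-01 -1.644e-01  7.400e+01  8.000e-04]
    [ 4.530e-02  5.831e-01 -1.650e-01  8.100e+01  1.800e-03]
```

Request:
apply_moves([
  [-0.0004,0.0004,0.008],
  [0,0,0.008],
  [0,0,0.0015],
  [0,0,0.0015],
  [0,0,0.0015],
  [0,0,0.0015],
  [0,0,0.0015],
  [0,0,0.0015],
  [0,0,0],
  [0,0,0],
], claw=[0.015,0.015,0.015,0.015,0.015,0.015,0.015,0.015,0.015,0.015], twist=[0,0,0,0,0,0,0,0,0,0])

```text
time: 11.72
eef_pos: [0.5849, -0.1661, 0.2787]
eef_rot: [[-1.0, 0.0, -0.0], [0.0, 1.0, 0.0], [0.0, 0.0, -1.0]]
ft_force: [-0.4, 0.1, -1.8]
gripper_width: 0.0222
grip_force: 24.8
```

Request:
apply_moves([
  [0,0,0.002],
  [0,0,0.002],
  [0,0,0.002],
  [0,0,0.002],
  [0,0,0.002],
  [0,0,0.002],
  [0,0,0.002],
  [0,0,0],
  [0,0,0],
], claw=[0.015,0.015,0.015,0.015,0.015,0.015,0.015,0.015,0.015], twist=[0,0,0,0,0,0,0,0,0])

```text
time: 12.47
eef_pos: [0.5849, -0.1661, 0.2646]
eef_rot: [[-1.0, 0.0, -0.0], [0.0, 1.0, 0.0], [0.0, 0.0, -1.0]]
ft_force: [0.5, -0.3, -1.1]
gripper_width: 0.022
grip_force: 24.8
```

Request:
apply_moves([
  [0,0,0.001],
  [0,0,0.001],
  [0,0,0],
  [0,0,0],
], claw=[0.015,0.015,0.015,0.015], twist=[0,0,0,0])

```text
time: 12.8
eef_pos: [0.5849, -0.1661, 0.2627]
eef_rot: [[-1.0, 0.0, -0.0], [0.0, 1.0, 0.0], [0.0, 0.0, -1.0]]
ft_force: [0.3, 0.2, -1.6]
gripper_width: 0.022
grip_force: 24.8
```

Request:
apply_moves([
  [0,0,0.0006],
  [0,0,0.0006],
  [0,0,0],
  [0,0,0],
], claw=[0.015,0.015,0.015,0.015], twist=[0,0,0,0])

```text
time: 13.13
eef_pos: [0.5849, -0.1662, 0.2617]
eef_rot: [[-1.0, 0.0, 0.0], [0.0, 1.0, -0.0], [-0.0, -0.0, -1.0]]
ft_force: [-0.6, 0.3, 0.6]
gripper_width: 0.0222
grip_force: 25.1
```

Request:
apply_moves([
  [0,0,0.0005],
  [0,0,0.0005],
  [0,0,0],
  [0,0,0],
], claw=[0.015,0.015,0.015,0.015], twist=[0,0,0,0])

```text
time: 13.47
eef_pos: [0.585, -0.1662, 0.2613]
eef_rot: [[-1.0, 0.0, 0.001], [0.0, 1.0, -0.0], [-0.001, -0.0, -1.0]]
ft_force: [-2.0, 0.4, 7.3]
gripper_width: 0.0222
grip_force: 25.7
```

The pin is stopped 21 mm below the top of the far holder at about 8 N, so that one is the reject. The gauge goes back to the near holder.

Request:
apply_moves([
  [0,0,-0.003],
  [0,0,-0.008],
  [0,0,-0.012],
  [0,0,-0.012],
  [0,0,-0.008],
  [0.015,-0.0008,0],
  [0.025,-0.0012,0],
  [0.025,-0.0012,0],
  [0.0104,-0.0005,0],
  [0,0,0],
  [0,0,0],
], claw=[0.015,0.015,0.015,0.015,0.015,0.015,0.015,0.015,0.015,0.015,0.015], twist=[0,0,0,0,0,0,0,0,0,0,0])

```text
time: 14.38
eef_pos: [0.5096, -0.17, 0.3046]
eef_rot: [[-1.0, 0.0, 0.002], [0.0, 1.0, -0.001], [-0.002, -0.001, -1.0]]
ft_force: [0.1, -0.4, -1.1]
gripper_width: 0.0223
grip_force: 24.9
```

```bash
python3 - <<'E'
from h import *
s=r.read_state();print(s['time'],s['eef_pos'],s['gripper_width'],s['ft_force'])
im,d=shot('side');W=world('side',d)
x,y=s['eef_pos'][:2]
print('pin');cyl(W,x-.0014,y+.0011,.006,.084,.120)
print('near');cyl(W,.508,-.169,.016,.022,.05)
print('far');cyl(W,.583,-.165,.016,.022,.05)
E
```

```text
14.3833 [ 0.50964761 -0.16995638  0.30459248] 0.022335942104073164 [ 0.05043225 -0.3852622  -1.10673985]
pin
    [ 9.000e-02  5.082e-01 -1.686e-01  3.900e+01  8.000e-04]
    [ 1.020e-01  5.081e-01 -1.692e-01  3.500e+01  9.000e-04]
    [ 1.140e-01  5.082e-01 -1.690e-01  3.600e+01  8.000e-04]
near
    [ 2.670e-02  5.078e-01 -1.685e-01  6.500e+01  9.000e-04]
    [ 3.600e-02  5.079e-01 -1.687e-01  6.900e+01  9.000e-04]
    [ 4.530e-02  5.076e-01 -1.691e-01  7.000e+01  1.300e-03]
far
    [ 2.670e-02  5.827e-01 -1.649e-01  7.000e+01  9.000e-04]
    [ 3.600e-02  5.832e-01 -1.646e-01  7.600e+01  8.000e-04]
    [ 4.530e-02  5.827e-01 -1.653e-01  8.200e+01  1.600e-03]
```

Request:
apply_moves([
  [0.0002,0.0002,0.009],
  [0,0,0.009],
  [0,0,0.0015],
  [0,0,0.0015],
  [0,0,0.0015],
  [0,0,0.0015],
  [0,0,0.0015],
  [0,0,0.0015],
  [0,0,0.0015],
  [0,0,0],
], claw=[0.015,0.015,0.015,0.015,0.015,0.015,0.015,0.015,0.015,0.015], twist=[0,0,0,0,0,0,0,0,0,0])

```text
time: 15.27
eef_pos: [0.5092, -0.1696, 0.2748]
eef_rot: [[-1.0, 0.0, -0.0], [0.0, 1.0, 0.0], [0.0, 0.0, -1.0]]
ft_force: [-0.1, 0.4, -0.8]
gripper_width: 0.0226
grip_force: 24.9
```

Request:
apply_moves([
  [0,0,0.003],
  [0,0,0.003],
  [0,0,0.003],
  [0,0,0.003],
  [0,0,0.003],
  [0,0,0.003],
  [0,0,0.003],
  [0,0,0.003],
  [0,0,0.003],
  [0,0,0.003],
  [0,0,0.003],
  [0,0,0.003],
], claw=[0.015,0.015,0.015,0.015,0.015,0.015,0.015,0.015,0.015,0.015,0.015,0.015], twist=[0,0,0,0,0,0,0,0,0,0,0,0])

```text
time: 16.27
eef_pos: [0.5093, -0.1696, 0.2387]
eef_rot: [[-1.0, 0.0, -0.0], [0.0, 1.0, -0.0], [0.0, -0.0, -1.0]]
ft_force: [-0.1, -0.5, -0.8]
gripper_width: 0.0222
grip_force: 24.9
```

Request:
apply_moves([
  [0,0,0.001],
  [0,0,0.0011],
  [0,0,0],
  [0,0,0],
  [0,0,0],
  [0,0,0],
  [0,0,0],
  [0,0,0],
  [0,0,0],
  [0,0,-0.01],
  [0,0,-0.02],
], claw=[0.015,0.015,0.015,0.07,0.07,0.07,0.07,0.07,0.07,0.07,0.07], twist=[0,0,0,0,0,0,0,0,0,0,0])

```text
time: 17.18
eef_pos: [0.5089, -0.1695, 0.2659]
eef_rot: [[-1.0, 0.0, -0.003], [0.0, 1.0, 0.001], [0.003, 0.001, -1.0]]
ft_force: [0.2, -1.1, -0.7]
gripper_width: 0.0699
grip_force: 0.0
```

Request:
apply_moves([
  [0,0,-0.04],
  [0,0,-0.03],
  [-0.037,0.0017,0],
  [-0.038,0.0017,0],
  [0,0,0],
  [0,0,0],
], claw=[0.07,0.07,0.07,0.07,0.07,0.07], twist=[0,0,0,0,0,0])

```text
time: 17.68
eef_pos: [0.585, -0.1659, 0.3366]
eef_rot: [[-1.0, -0.001, -0.001], [-0.001, 1.0, 0.0], [0.001, 0.0, -1.0]]
ft_force: [-0.5, -0.4, 0.5]
gripper_width: 0.0699
grip_force: 0.0
```

```bash
python3 - <<'E'
from h import *
s=r.read_state();print(s['time'],s['eef_pos'],s['gripper_width'],s['ft_force'])
im,d=shot('side');W=world('side',d)
cv2.imwrite('pics/s3.png',cv2.resize(im[100:250,240:400],None,fx=4,fy=4,interpolation=cv2.INTER_CUBIC)[:,:,::-1])
print('handle');cyl(W,.508,-.169,.012,.056,.096)
print('far');cyl(W,.583,-.165,.016,.022,.05)
E
```

```text
17.6833 [ 0.58502231 -0.16592023  0.33661341] 0.06986856058565356 [-0.54269788 -0.40930743  0.4544915 ]
handle
    [ 6.270e-02  5.081e-01 -1.691e-01  1.130e+02  1.500e-03]
    [ 7.600e-02  5.076e-01 -1.683e-01  8.100e+01  9.000e-04]
    [ 8.930e-02  5.077e-01 -1.684e-01  7.500e+01  1.000e-03]
far
    [ 2.670e-02  5.829e-01 -1.649e-01  6.900e+01  8.000e-04]
    [ 3.600e-02  5.829e-01 -1.646e-01  7.100e+01  9.000e-04]
    [ 4.530e-02  5.830e-01 -1.653e-01  8.100e+01  1.700e-03]
```

View pics/s3.png

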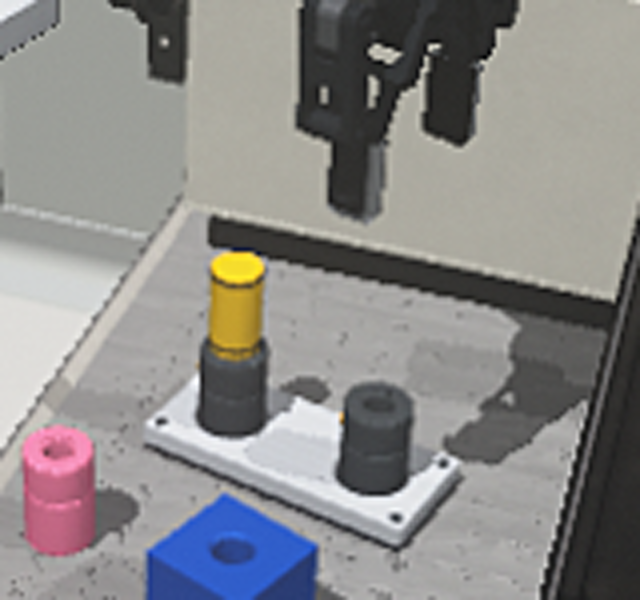

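Gauge stands fully in on the near holder (crop 237,300), and the far holder is untouched at (375,435). Now I grip the reject.

Request:
apply_moves([
  [0,0,0.03],
  [0,0,0.04],
  [0,0,0.04],
  [0,0,0.02],
  [0,0,0.0135],
  [0,0,0],
  [0,0,0],
  [0,0,0],
  [0,0,0],
  [0,0,0],
  [0,0,0],
  [0,0,0],
], claw=[0.07,0.07,0.07,0.07,0.07,0.02,0.02,0.02,0.02,0.02,0.02,0.02], twist=[0,0,0,0,0,0,0,0,0,0,0,0], force=40)

```text
time: 18.73
eef_pos: [0.5847, -0.1665, 0.1958]
eef_rot: [[-1.0, 0.0, 0.003], [0.0, 1.0, -0.001], [-0.003, -0.001, -1.0]]
ft_force: [-1.8, -0.2, 8.1]
gripper_width: 0.0316
grip_force: 39.7
```

Request:
apply_moves([
  [0,0,0],
  [0,0,-0.008],
  [0,0,-0.016],
  [0,0,-0.025],
  [0,0,-0.02],
  [0,0,-0.011],
  [0,0,0],
], claw=[0.02,0.02,0.02,0.02,0.02,0.02,0.02], twist=[0,0,0,0,0,0,0])

```text
time: 19.32
eef_pos: [0.5846, -0.1663, 0.2768]
eef_rot: [[-1.0, 0.0, 0.005], [0.0, 1.0, -0.002], [-0.005, -0.002, -1.0]]
ft_force: [0.5, 0.3, -0.3]
gripper_width: 0.0316
grip_force: 40.1
```

```bash
python3 - <<'E'
from h import *
s=r.read_state();print(s['time'],s['eef_pos'],s['gripper_width'],s['ft_force'])
im,d=shot('side');W=world('side',d);x,y=s['eef_pos'][:2]
print('handle');cyl(W,.508,-.169,.012,.056,.096)
print('held');cyl(W,x-.0014,y+.0011,.016,.075,.13,n=6)
cv2.imwrite('pics/s4.png',cv2.resize(im[100:250,240:400],None,fx=4,fy=4,interpolation=cv2.INTER_CUBIC)[:,:,::-1])
E
```

```text
19.3167 [ 0.58459479 -0.16632558  0.27681609] 0.03155183247224525 [ 0.49745032  0.33665725 -0.34920158]
handle
    [ 6.270e-02  5.080e-01 -1.691e-01  1.150e+02  1.500e-03]
    [ 7.600e-02  5.076e-01 -1.684e-01  7.400e+01  1.000e-03]
    [ 8.930e-02  5.077e-01 -1.683e-01  8.600e+01  8.000e-04]
held
    None
    [ 8.880e-02  5.835e-01 -1.649e-01  3.300e+01  7.000e-04]
    [ 9.790e-02  5.834e-01 -1.655e-01  7.400e+01  8.000e-04]
    [ 1.071e-01  5.823e-01 -1.688e-01  5.100e+01  1.800e-03]
    [ 1.162e-01  5.837e-01 -1.647e-01  4.900e+01  2.300e-03]
    [ 1.254e-01  5.846e-01 -1.639e-01  5.400e+01  2.400e-03]
```

View pics/s4.png

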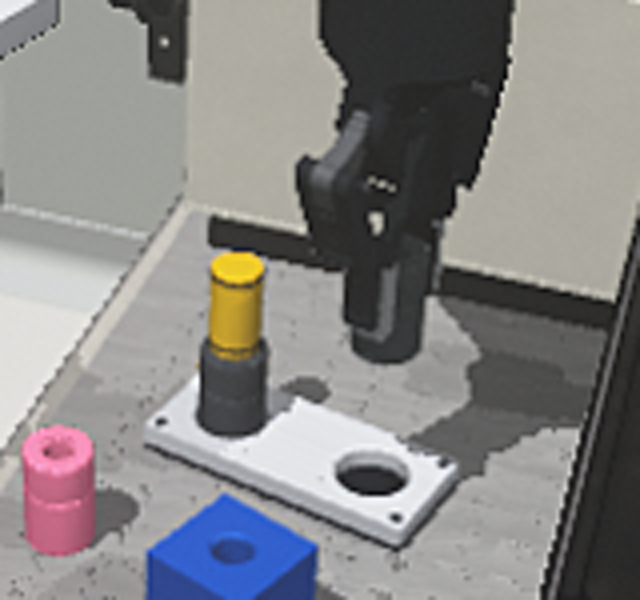

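Held upright with the nest empty (crop 372,470), and the gauge undisturbed. To the tray.

Request:
apply_moves([
  [0.003,-0.015,0],
  [0.004,-0.03,0],
  [0.005,-0.035,0],
  [0.005,-0.035,0],
  [0.005,-0.035,0],
  [0.005,-0.035,0],
  [0.005,-0.035,0],
  [0.0036,-0.02,0],
  [0.001,-0.0102,0],
  [0,0,0],
  [0,0,0],
], claw=[0.02,0.02,0.02,0.02,0.02,0.02,0.02,0.02,0.02,0.02,0.02], twist=[0,0,0,0,0,0,0,0,0,0,0])

```text
time: 20.28
eef_pos: [0.5476, -0.416, 0.2722]
eef_rot: [[-1.0, 0.0, -0.001], [0.0, 1.0, 0.001], [0.001, 0.001, -1.0]]
ft_force: [1.3, 1.1, -1.3]
gripper_width: 0.0312
grip_force: 40.1
```

```bash
python3 - <<'E'
from h import *
s=r.read_state();print(s['time'],s['eef_pos'],s['eef_rot'][:,2],s['gripper_width'],s['ft_force'])
im,d=shot('side');W=world('side',d);x,y=s['eef_pos'][:2]
print('held');cyl(W,x-.0014,y+.0011,.016,.085,.10,n=2)
hsv=cv2.cvtColor(im,cv2.COLOR_RGB2HSV).astype(int)
red=((hsv[...,0]<6)|(hsv[...,0]>174))&(hsv[...,1]>180)&(W[...,0]>.4)&(W[...,0]<.7)&(W[...,1]<-.3)&(W[...,1]>-.5)
print(cv2.minAreaRect((W[red][:,:2]*1000).astype(np.float32)))
W=np.load('/tmp/top0.npz')['W']
m=(W[...,2]>.02)&(W[...,2]<.2)&(abs(W[...,0]-.548)<.06)&(W[...,1]<-.44)&(W[...,1]>-.6)
print('right of tray',W[m][np.argmax(W[m][:,1])],W[m][:,2].max())
E
```

```text
20.2833 [ 0.54758927 -0.4160449   0.27222738] [-0.00125553  0.00129606 -0.99999837] 0.031170865127536414 [ 1.32243863  1.13648685 -1.25552846]
held
    [ 8.880e-02  5.449e-01 -4.151e-01  7.500e+01  5.000e-04]
    [ 9.620e-02  5.450e-01 -4.151e-01  6.200e+01  6.000e-04]
((547.0811157226562, -416.0137023925781), (67.69481658935547, 67.18458557128906), 89.58367919921875)
right of tray [ 0.53324114 -0.45844103  0.02085761] 0.034863383546978266
```

Request:
apply_moves([
  [0,0,0.015],
  [0,0,0.025],
  [0,0,0.02],
  [0,0,0.01],
  [0,0,0.003],
  [0,0,0.001],
  [0,0,0],
  [0,0,0],
], claw=[0.02,0.02,0.02,0.02,0.02,0.02,0.02,0.02], twist=[0,0,0,0,0,0,0,0])

```text
time: 21.0
eef_pos: [0.548, -0.4164, 0.2009]
eef_rot: [[-1.0, -0.0, 0.002], [-0.0, 1.0, -0.001], [-0.002, -0.001, -1.0]]
ft_force: [0.2, 0.3, -0.5]
gripper_width: 0.0315
grip_force: 40.1
```

Request:
apply_moves([
  [0,0,0.002],
  [0,0,0.001],
  [0,0,0.001],
  [0,0,0.001],
  [0,0,0.0006],
  [0,0,0],
  [0,0,0],
], claw=[0.02,0.02,0.02,0.02,0.02,0.02,0.02], twist=[0,0,0,0,0,0,0])

```text
time: 21.58
eef_pos: [0.5477, -0.4165, 0.1948]
eef_rot: [[-1.0, 0.0, 0.0], [0.0, 1.0, -0.0], [-0.0, -0.0, -1.0]]
ft_force: [-3.2, 2.4, 8.2]
gripper_width: 0.0312
grip_force: 40.8
```

Floor contact at the expected height. Release narrowly, then rise straight up.

Request:
apply_moves([
  [0,0,0],
  [0,0,0],
  [0,0,0],
  [0,0,0],
  [0,0,0],
  [0,0,-0.01],
  [0,0,-0.02],
  [0,0,-0.03],
  [0,0,-0.03],
  [0,0,-0.03],
  [0,0,0],
  [0,0,0],
], claw=[0.048,0.048,0.048,0.048,0.048,0.048,0.048,0.048,0.048,0.048,0.048,0.048], twist=[0,0,0,0,0,0,0,0,0,0,0,0])

```text
time: 22.58
eef_pos: [0.5477, -0.4164, 0.3166]
eef_rot: [[-1.0, 0.0, 0.003], [0.0, 1.0, -0.003], [-0.003, -0.003, -1.0]]
ft_force: [0.2, -0.3, -1.2]
gripper_width: 0.0483
grip_force: 0.0
```

```bash
python3 - <<'E'
from h import *
s=r.read_state();print(s['time'],s['eef_pos'],s['gripper_width'],s['ft_force'])
im,d=shot('side');W=world('side',d)
print('tray holder');cyl(W,.546,-.415,.016,.02,.05)
print('handle');cyl(W,.508,-.169,.012,.056,.096)
print('near');cyl(W,.508,-.169,.016,.022,.05)
m=(np.hypot(W[...,0]-.546,W[...,1]+.415)<.014)&(W[...,2]<.07);print('top z',np.percentile(W[m][:,2],90))
m=(np.hypot(W[...,0]-.508,W[...,1]+.169)<.012)&(W[...,2]<.12);print('handle top z',np.percentile(W[m][:,2],90))
cv2.imwrite('pics/s5.png',cv2.resize(im[120:350,180:400],None,fx=2.6,fy=2.6,interpolation=cv2.INTER_CUBIC)[:,:,::-1])
E
```

```text
22.5833 [ 0.54767238 -0.41644302  0.31660232] 0.04825972749456325 [ 0.20362916 -0.30752586 -1.23780976]
tray holder
    [ 2.500e-02  5.454e-01 -4.160e-01  8.800e+01  6.000e-04]
    [ 3.500e-02  5.452e-01 -4.158e-01  9.500e+01  6.000e-04]
    [ 4.500e-02  5.457e-01 -4.162e-01  1.320e+02  2.600e-03]
handle
    [ 6.270e-02  5.078e-01 -1.690e-01  1.150e+02  1.400e-03]
    [ 7.600e-02  5.075e-01 -1.683e-01  7.900e+01  9.000e-04]
    [ 8.930e-02  5.079e-01 -1.686e-01  7.600e+01  9.000e-04]
near
    [ 2.670e-02  5.078e-01 -1.686e-01  7.100e+01  9.000e-04]
    [ 3.600e-02  5.080e-01 -1.687e-01  6.800e+01  8.000e-04]
    [ 4.530e-02  5.079e-01 -1.687e-01  7.000e+01  8.000e-04]
top z 0.05680215142835974
handle top z 0.10142828035419671
```

View pics/s5.png

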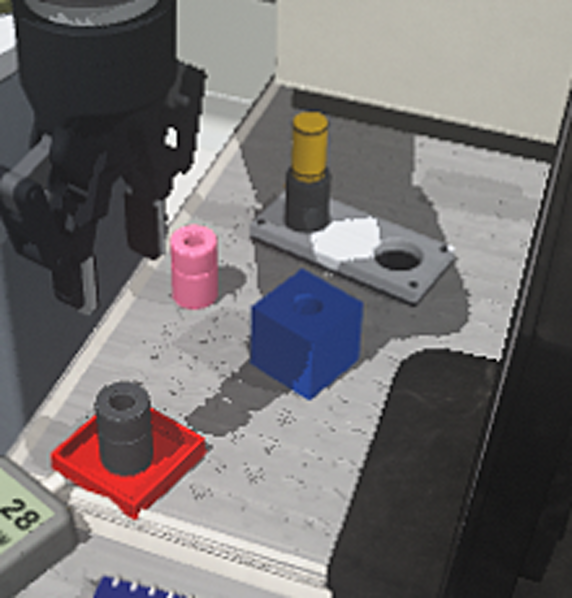

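The reject stands upright in the tray (crop 125,430), the gauge is seated in the near holder in its nest (308,170), and the gripper is clear. Handing in.

```bash
python3 -c "
from cell import r
print(r.close_job())"
```

```text
the job is handed in; nothing more can be done
None
```

I handed the job in at 22.6 s: the gauge passed the nearer holder and stands fully in it in its nest, and the farther holder, which stopped the pin about 21 mm down at roughly 8 N, stands upright in the red tray (no verdict was returned).

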